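# Make up the joinery kit and the soldering kit

## Task

Make up two kits from the stock between the trays, each thing set upright, as it stands now, in the middle of a compartment of its own: the yellow tape measure and the pine block go in the red tray, the solder spool, the clear jar and the black charger block in the green tray (which compartment is up to you). The red kit is fetched first, so have it complete before you complete the green one. Leave the grey tape measure and the round green tin where they are.

Things in the scene. Friction and masses are not known exactly. Their poses are not given: they have to be found in the camera images.
- red_tray: Shallow red plastic tray, 184 x 108 x 13 mm, with two equal compartments side by side. Fixed to the worktop. Origin: centre of its underside; x along its length, z up. Heights over the worktop: floor 4, rim 13, dividers 11 mm; walls 4 mm thick. Each compartment is 86 (tray x) by 100 mm (tray y) inside; centres at tray x = -45 and +45 mm, y = 0.
- green_tray: Shallow green plastic tray, 274 x 108 x 13 mm, with three equal compartments in a row. Fixed to the worktop. Origin: centre of its underside; x along its length, z up. Heights over the worktop: floor 4, rim 13, dividers 11 mm; walls 4 mm thick. Each compartment is 86 (tray x) by 100 mm (tray y) inside; centres at tray x = -90, 0 and +90 mm, y = 0.
- yellow_tape: Yellow and black tape measure standing on its edge, 31 mm thick (its x), 59 mm long (its y), 48 mm high, 0.18 kg. Origin: centre of its underside; z up. Grip it across the thickness (its x).
- pine_block: Small pale pine block, 28 (its x) x 60 (its y) x 28 mm high, 0.02 kg. Origin: centre of its underside; z up.
- spool: Blue spool of solder wire standing on its flange, 52 mm diameter, 38 mm high, 0.22 kg. Origin: centre of its underside; z up, the spool's axis. It can be gripped across the diameter as a solid round thing.
- jar: Clear plastic jar with a black cap (fixed), 54 mm high; the cap is 40 mm in diameter and takes up the top 14 mm, the body below 36 mm; 0.06 kg. Origin: centre of its underside; z up, the jar's axis.
- charger: Black charger block with ribs, 41 (its x) x 50 (its y) x 50 mm high, 0.14 kg. Origin: centre of its underside; z up.
- grey_tape: Grey tape measure, 31 (its x) x 63 (its y) x 52 mm high: not part of any kit, to be left where it is. Origin: centre of its underside.
- tin: Round dark green wax tin, 68 mm diameter, 24 mm high: not part of any kit, to be left where it is. Origin: centre of its underside.
Things that resemble listed ones, but are neither listed nor needed, are in the scene too. There is more than one size of the spool; the one meant has the size given above. Leave any turquoise look-alike of the jar alone.

How it is judged:
By the outcome, as a careful person would: the job done as asked, in the order asked, and still so for the second after the job is handed in, with the robot touching nothing.
It also fails if it takes over 115 s, if anything falls off the work surface, if the arm or the gripper's body presses on something with over 40 N, if the wrist force passes 120 N, or if a joint passes its speed limit or range.

## Robot

A 6-joint arm with a two-finger parallel gripper is mounted at the origin on a cart in front of the work surface, level with it; the furniture and walls round the work are solid. World frame = base frame: x ahead of the robot, y to its left, z up, the work surface at z = 0. Lengths are in mm, angles in rad, forces in N, time in s.
With the tool pointing down it reaches from about 350 to 775 mm from the base axis. Payload 7.3 kg.
Tool frame: the origin (TCP) lies at the very end of the fingers, on their centre line; the grasp point (between the pads) lies 19 mm behind it; z points along the fingers, y is the line along which they close (so a half turn about z gives the same grasp; the last joint's range is limited). The gripper opens to 92 mm and grips with 3 to 60 N. Pads are 19 mm wide; open, the fingers measure 130 mm over their backs; the gripper's body (75 mm by 190 mm) begins 47 mm behind the grasp point.
Start: joints at [-1.378, 0.342, 1.524, -0, 1.275, -0.146], TCP at [174.51, -495.168, 226.741] pointing down, gripper open.
Joint ranges: [-2.53, 2.53], [-0.77, 2.02], [0.04, 2.7], [-1, 4.14], [0.28, 2.66], [-3.11, 3.11]. Speed limits (rad/s): [2.57, 2.57, 3.14, 3.14, 3.14, 3.14].

## Interface

Orientations are given as [roll, pitch, yaw] about the fixed x, y, z axes, in that order (R = Rz(yaw) Ry(pitch) Rx(roll)).
In Python, from plant import get_obs, vision, workorder gives the robot as it stands.
- The arm moves only by the shell command python3 -m pendant 'ROWS' [OPENING]. ROWS is a JSON object of lists of equal length, an entry for each row: "dp": the shift along the tool's x, y, z in m, a list of three; "rotation": the turn, a rotation vector about the tool's x, y, z in rad, a list of three. A call has 1 to 8 rows; each row is the pose to reach, as a shift and turn from the pose commanded when the call began, along the tool's axes at that moment; what a row does not reach only later rows make up. A row lasts 1/8 s, in which the tool goes at most 62.5 mm and 10.7 degrees, less where a joint would pass 70% of its speed; a pose out of reach is approached as far as the arm can. A call with a gripper value outside its range is refused whole. OPENING is the finger opening in m, from 0 to 0.0918, set as the call begins (- or left out, the last holds). The fingers move at their own pace and stop on an object; the grip force is fixed at half the most. Time passes only in rows, so rows that repeat a pose let the fingers close. It gives the time, the measured TCP pose, the force, the opening and the grip force at its end, in the units of the state.
- get_obs(): the state, without advancing time (a new reading comes with each control period).
- vision.capture(name): name is "scene" or "top" or "wrist"; returns a dict with "pixels" (384x512x3 uint8, red, green, blue), "vfov" (degrees; the focal length in pixels is half the picture's height over the tangent of half this angle, whatever the lens; pixels are square), "cx", "cy" (the principal point, pixels), "pose" (4x4, takes a point from camera to world coordinates); the wrist camera has in their place "T_tool_cam" (4x4, takes a point from camera to tool coordinates, whose origin is the TCP and whose axes are the flange's). Camera axes: x right, y up, looking along -z (the intrinsics and any distortion apply to the point x, -y, -z); pixel columns grow to the right and rows downward; lengths in mm; the calibration is good to about 2 mm. A picture is of the moment at which its call begins: read the wrist's pose just before it. There is no depth.
- workorder.close_job(): hands the job in; it is judged then, once.
The state is a dict: "time": time; "joint_positions": joint angles; "dq": joint speeds; "tau": joint torques, N m; "tool_pos": TCP position; "tcp_rot": TCP orientation; "contact_force": force on the tool from outside, world axes, zero at the start; "moment": the same for the moment, N m; "grip_width": finger opening in mm; "finger_force": force on a finger pad.
Only numpy, scipy, OpenCV 4.12 (cv2) and the standard library are available. Lean on these libraries where they do the work, as an engineer would, in place of code of your own. Each camera call takes 0.05 s, during which the arm holds its last target. There are 200 camera calls.

## Working session

There is one attempt and no reset: what is moved stays moved. The work goes in short steps, Python scripts to look and compute and a shell command to move; the robot and the scene stay as the last step left them, time stands still between calls to the robot, and variables do not carry over. Pictures are saved under pics/ and viewed, at most 14 in all, crops included, and the job is handed in when it is done.

```bash
ls; mkdir -p pics; python3 - <<'E'
from plant import get_obs, vision
import cv2,json
o=get_obs();print(o)
for n in ("top","scene"):
    c=vision.capture(n);cv2.imwrite(f"pics/{n}0.png",cv2.resize(c["pixels"][:,:,::-1],(800,600),interpolation=cv2.INTER_CUBIC))
    cv2.imwrite(f"{n}_raw.png",c["pixels"][:,:,::-1])
    print({k:(v if k!="pixels" else 0) for k,v in c.items()})
E
```

```text
pics
{'time': 0.0, 'joint_positions': array([-1.37797839e+00,  3.42694069e-01,  1.52500257e+00,  7.13475951e-07,
        1.27538725e+00, -1.46014834e-01]), 'dq': array([0.00025444, 0.00117872, 0.00049548, 0.00202466, 0.00023392,
       0.00126812]), 'tau': array([-6.17696824e-04, -4.31245780e+01, -2.44221890e+01,  7.17393612e-02,
        5.59275330e-02, -1.56122169e-04]), 'tool_pos': array([ 174.43979818, -494.75124144,  226.06487379]), 'tcp_rot': array([-3.14011739e+00, -2.17644368e-04,  3.38832401e-01]), 'contact_force': array([-0.50346961,  1.23133307,  0.48594576]), 'moment': array([-0.00826569,  0.00595086, -0.02785272]), 'finger_force': 0.0, 'grip_width': 91.52991734400186}
{'pixels': 0, 'vfov': 55.931526103918394, 'cx': 255.54377917108852, 'cy': 189.29491401160035, 'pose': array([[-2.10002733e-02,  9.96258556e-01, -8.38324434e-02,
         4.36574212e+02],
       [-9.99717618e-01, -2.18577228e-02, -9.32336151e-03,
         5.33133087e+00],
       [-1.11208650e-02,  8.36129774e-02,  9.96436248e-01,
         9.59122533e+02],
       [ 0.00000000e+00,  0.00000000e+00,  0.00000000e+00,
         1.00000000e+00]])}
{'pixels': 0, 'vfov': 42.43398989959358, 'cx': 258.7363567959417, 'cy': 192.0267441567406, 'pose': array([[-6.58702748e-01,  3.60504198e-01, -6.60414577e-01,
        -2.53316602e+02],
       [-7.52006186e-01, -2.86929221e-01,  5.93429287e-01,
         6.55889852e+02],
       [ 2.44415093e-02,  8.87529349e-01,  4.60102453e-01,
         5.36764931e+02],
       [ 0.00000000e+00,  0.00000000e+00,  0.00000000e+00,
         1.00000000e+00]])}
```

View pics/top0.png

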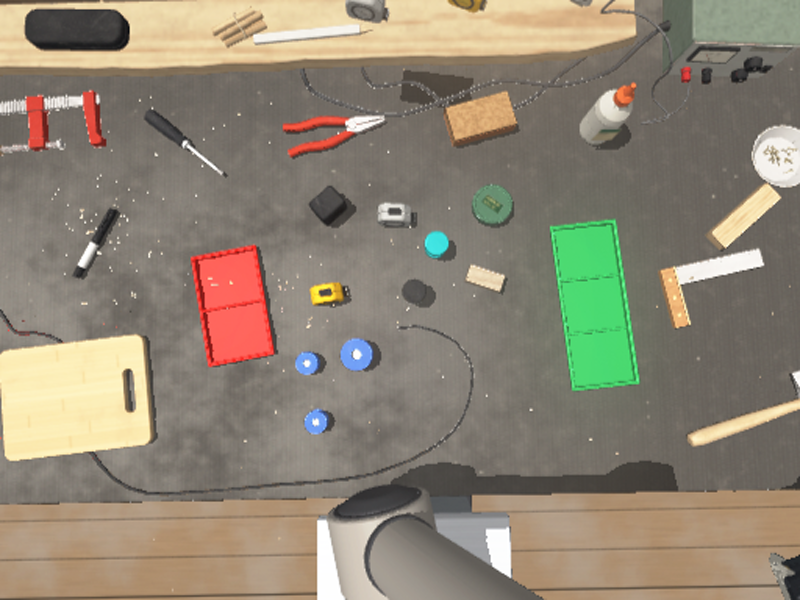

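View pics/scene0.png

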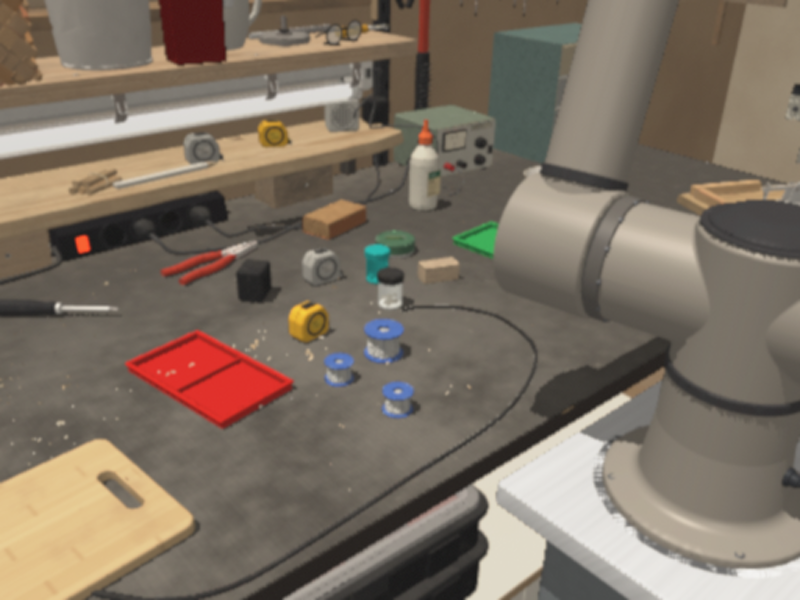

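The top view (800x600 px) shows:
- **Trays:** red tray around (232,305), green tray around (594,305).
- **To move:** yellow tape (325,294), pine block (485,278), jar (416,292), charger (330,205).
- **Blue spools:** (308,363), (357,354) and (317,422). I still have to measure which one is 52 mm.
- **To leave:** grey tape (395,214), tin (492,205), turquoise jar (436,244).

The scene view agrees with this.

```bash
cat > h.py <<'E'
import numpy as np, cv2
from scipy.spatial.transform import Rotation as R
from plant import get_obs, vision
def cam(name):
    o=get_obs(); c=vision.capture(name)
    T=c.get("pose")
    if T is None:
        W=np.eye(4);W[:3,:3]=R.from_euler("xyz",o["tcp_rot"]).as_matrix();W[:3,3]=o["tool_pos"];T=W@c["T_tool_cam"]
    return dict(im=c["pixels"][:,:,::-1].copy(),T=np.array(T),f=192/np.tan(np.radians(c["vfov"]/2)),cx=c["cx"],cy=c["cy"])
def unproj(c,uv,z):
    uv=np.atleast_2d(uv).astype(float)
    d=np.c_[(uv[:,0]-c["cx"])/c["f"],-(uv[:,1]-c["cy"])/c["f"],-np.ones(len(uv))]@c["T"][:3,:3].T
    p=c["T"][:3,3]; return (p+d*((z-p[2])/d[:,2])[:,None])[:,:2]
def proj(c,P):
    q=(np.atleast_2d(P)-c["T"][:3,3])@c["T"][:3,:3]
    return np.c_[c["cx"]-c["f"]*q[:,0]/q[:,2],c["cy"]+c["f"]*q[:,1]/q[:,2]]
def blobs(c,lo,hi,z,amin=30):
    m=cv2.inRange(cv2.cvtColor(c["im"],cv2.COLOR_BGR2HSV),lo,hi)
    out=[]
    for k in cv2.findContours(m,cv2.RETR_EXTERNAL,cv2.CHAIN_APPROX_NONE)[0]:
        if cv2.contourArea(k)<amin: continue
        w=unproj(c,k[:,0],z).astype(np.float32); r=cv2.minAreaRect(w)
        out.append((k[:,0].mean(0).round(0).tolist(),np.round(r[0],1).tolist(),np.round(r[1],1).tolist(),round(r[2],1)))
    return out
def move(c0,tgt,yaw):  # shift in tool axes mm and turn, to world tgt/yaw, tool down
    o=get_obs();M=R.from_euler("xyz",o["tcp_rot"])
    D=R.from_euler("xyz",[np.pi,0,yaw])
    print("dp",M.inv().apply(np.array(tgt)-o["tool_pos"]).round(1),"rot",(M.inv()*D).as_rotvec().round(3))
E
python3 - <<'E'
from h import *
c=cam("top")
for n,lo,hi,z in [("red",(0,150,80),(6,255,255),13),("green",(55,120,80),(75,255,255),13),("blue38",(105,120,80),(120,255,255),38),("yel",(22,150,120),(32,255,255),48)]:
    for b in blobs(c,lo,hi,z): print(n,b)
for n,u,z in [("pine",(485,278),28),("jar",(416,290),54),("charger",(328,203),50),("yel",(325,294),48),("grey",(393,214),52),("turq",(436,243),54),("tin",(492,205),24)]:
    print(n,unproj(c,np.array(u)/1.5625,z).round(0))
o=vision.capture("wrist");print(o["vfov"],o["cx"],o["cy"],o["T_tool_cam"])
E
```

```text
red ([148.0, 195.0], [507.4, 296.8], [188.6, 113.4], 9.8)
red ([205.0, 92.0], [782.1, 143.5], [19.0, 116.7], 15.5)
red ([201.0, 79.0], [819.6, 155.1], [19.1, 109.6], 7.6)
red ([23.0, 78.0], [832.9, 637.3], [94.4, 33.9], 4.9)
red ([59.0, 76.0], [837.6, 539.6], [99.5, 26.9], 11.3)
red ([439.0, 47.0], [889.5, -487.7], [13.4, 25.5], 86.4)
green ([380.0, 195.0], [496.2, -310.1], [277.6, 112.5], 5.2)
blue38 ([202.0, 269.0], [316.0, 152.7], [35.3, 34.7], 88.9)
blue38 ([196.0, 232.0], [408.7, 165.9], [32.9, 36.0], 18.2)
blue38 ([228.0, 227.0], [420.4, 86.4], [48.5, 50.0], 43.9)
yel ([207.0, 187.0], [521.2, 138.6], [27.5, 38.7], 10.1)
pine [[ 541. -128.]]
jar [[521. -13.]]
charger [[668. 127.]]
yel [[519. 134.]]
grey [[647.  21.]]
turq [[597. -47.]]
tin [[ 665. -145.]]
66.80783353852576 254.9659285117685 183.7466452723023 [[-4.85030695e-04  9.66318832e-01  2.57347390e-01  6.96192096e+01]
 [ 9.99999829e-01  5.53161095e-04 -1.92344562e-04  2.10805465e-01]
 [-3.28220737e-04  2.57347253e-01 -9.66318935e-01 -1.57646275e+02]
 [ 0.00000000e+00  0.00000000e+00  0.00000000e+00  1.00000000e+00]]
```

The 52 mm spool is the one at about (420,86). Next I'll move the wrist camera over the stock.

```bash
python3 -c "
from h import *
move(0,[560,20,250],0)"
```

```text
dp [ 534.8 -357.6  -23.3] rot [-0.001  0.     0.339]
```

```bash
python3 -m pendant '{"dp":[[0.535,-0.358,-0.023],[0.535,-0.358,-0.023],[0.535,-0.358,-0.023],[0.535,-0.358,-0.023],[0.535,-0.358,-0.023],[0.535,-0.358,-0.023],[0.535,-0.358,-0.023],[0.535,-0.358,-0.023]],"rotation":[[0,0,0.339],[0,0,0.339],[0,0,0.339],[0,0,0.339],[0,0,0.339],[0,0,0.339],[0,0,0.339],[0,0,0.339]]}'; python3 -c "
from h import *
move(0,[560,20,250],0)"
```

```text
time: 1.2
tool_pos: [473.7, -94.7, 244.7]
tcp_rot: [3.141, -0.0, -0.0]
contact_force: [-0.1, 0.3, -0.1]
grip_width: 91.8
finger_force: 0.0
dp [  86.3 -114.7   -5.3] rot [ 0. -0. -0.]
```

```bash
python3 -m pendant '{"dp":[[0.086,-0.115,-0.005],[0.086,-0.115,-0.005],[0.086,-0.115,-0.005],[0.086,-0.115,-0.005],[0.086,-0.115,-0.005]],"rotation":[[0,0,0],[0,0,0],[0,0,0],[0,0,0],[0,0,0]]}'; python3 - <<'E'
from h import *
c=cam("wrist");print(get_obs()["tool_pos"],get_obs()["dq"].round(3))
cv2.imwrite("pics/w1.png",cv2.resize(c["im"],(800,600),interpolation=cv2.INTER_CUBIC))
import pickle;pickle.dump(c,open("w1.pkl","wb"))
for n,lo,hi,z in [("red",(0,150,80),(6,255,255),13),("green",(55,120,80),(75,255,255),13),("blue38",(105,120,80),(120,255,255),38),("yel",(22,150,120),(32,255,255),48)]:
    for b in blobs(c,lo,hi,z): print(n,b)
E
```

```text
time: 1.82
tool_pos: [558.0, 17.2, 249.3]
tcp_rot: [3.141, 0.001, -0.001]
contact_force: [-0.2, 0.3, 1.2]
grip_width: 92.0
finger_force: 0.0
[558.04228043  16.99942633 249.53220349] [-0.005 -0.005 -0.003  0.005 -0.001  0.003]
red ([61.0, 178.0], [516.8, 295.1], [173.7, 117.0], 9.6)
green ([479.0, 158.0], [555.0, -293.6], [161.0, 99.3], 5.2)
blue38 ([206.0, 268.0], [403.9, 86.7], [39.7, 9.6], 89.9)
yel ([418.0, 272.0], [404.2, -209.3], [25.4, 10.5], 38.8)
yel ([423.0, 250.0], [436.7, -212.5], [77.8, 23.6], 27.1)
yel ([168.0, 185.0], [529.0, 127.7], [34.3, 52.8], 8.3)
```

View pics/w1.png

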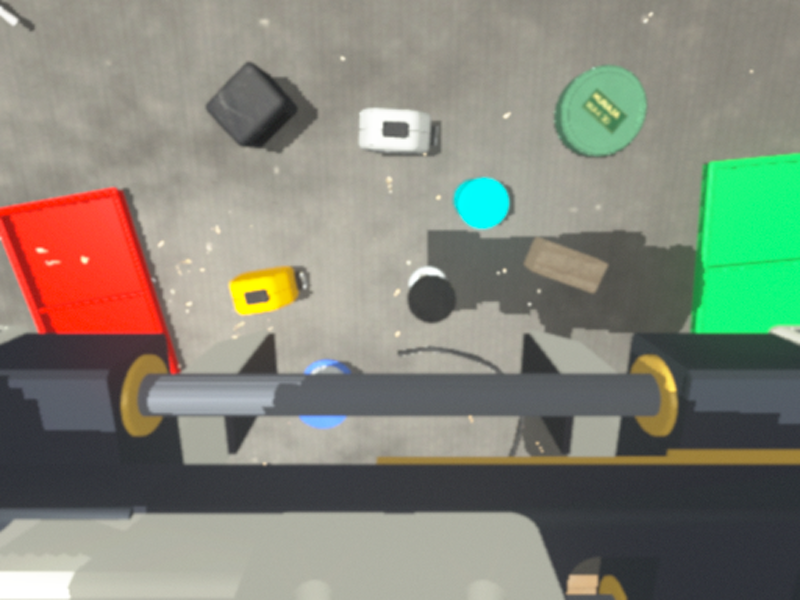

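The wrist view (800x600) shows charger (250,105), yellow tape (265,290), jar cap (431,297), pine block (566,265), spool (325,393), partly hidden, and both tray edges. I'll zoom in for the corners.

```bash
python3 - <<'E'
import pickle,cv2,numpy as np
im=pickle.load(open("w1.pkl","rb"))["im"]
t=[]
for n,(u,v) in dict(charger=(165,67),yellow=(172,186),jar=(276,188),pine=(363,170)).items():
    k=cv2.resize(im[v-33:v+33,u-44:u+44],(400,300),interpolation=cv2.INTER_CUBIC)
    k=np.clip(k.astype(float)*(2 if n=="charger" else 1),0,255).astype(np.uint8)
    for i in range(0,88,10):cv2.putText(k,str(u-44+i),(int(i*4.545),8),0,.3,(255,255,255));cv2.line(k,(int(i*4.545),10),(int(i*4.545),14),(255,255,255))
    for i in range(0,66,10):cv2.putText(k,str(v-33+i),(0,int(i*4.545)+4),0,.3,(255,255,255))
    t.append(k)
cv2.imwrite("pics/z1.png",np.vstack([np.hstack(t[:2]),np.hstack(t[2:])]))
E
```

```text
(no output)
```

View pics/z1.png

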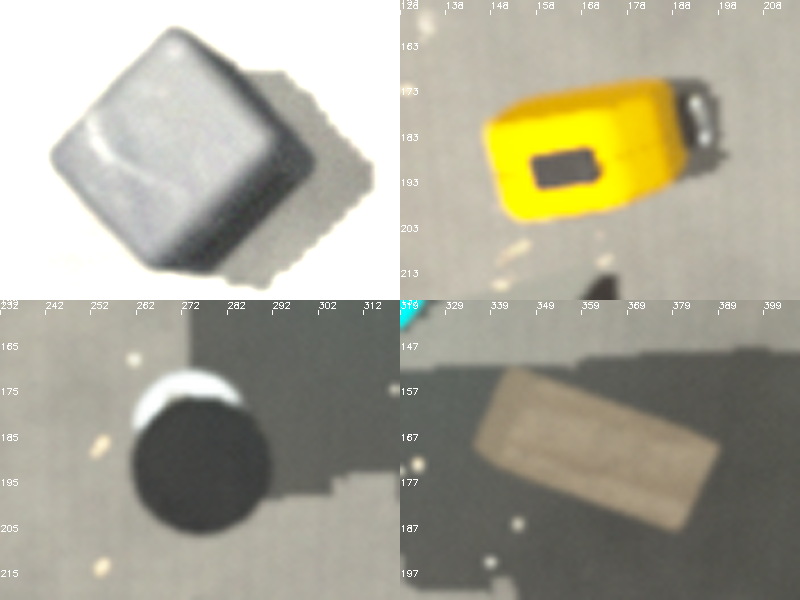

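Corners read (raw px):
- **Charger top face:** (132,69), (160,40), (181,65), (154,92).
- **Jar cap:** centre (276.2,191.3).
- **Yellow body:** spans columns 147 to 191, with the hook on the right.
- **Pine block:** spans columns 335 to 389.

Next I'll fit box silhouettes to these.

```bash
cat >> h.py <<'E'
from scipy.optimize import minimize
def boxpts(p,dim):
    x,y,a=p;s=np.array([[i,j] for i in(-.5,.5) for j in(-.5,.5)])*dim[:2]
    q=s@np.array([[np.cos(a),np.sin(a)],[-np.sin(a),np.cos(a)]])+[x,y]
    return np.r_[np.c_[q,np.zeros(4)],np.c_[q,np.full(4,dim[2])]]
def fitbox(c,mask,dim,p0,zs=0):
    S=4
    big=cv2.resize(mask,None,fx=S,fy=S)>127
    def cost(p):
        P=boxpts(p,dim);P[:,2]+=zs
        h=cv2.convexHull(((proj(c,P)+.5)*S-.5).round().astype(np.int32));m=np.zeros(big.shape,np.uint8);cv2.fillConvexPoly(m,h,1)
        m=m>0;return 1-(m&big).sum()/(m|big).sum()
    best=min((minimize(cost,[p0[0],p0[1],a],method="Nelder-Mead",options=dict(initial_simplex=np.array([p0[0],p0[1],a])+np.array([[0,0,0],[8,0,0],[0,8,0],[0,0,.2]]),maxiter=120)) for a in p0[2]),key=lambda r:r.fun)
    return best.x.round(3),round(1-best.fun,3)
def blobat(m,uv):
    n,l=cv2.connectedComponents(m);return ((l==l[int(uv[1]),int(uv[0])])*255).astype(np.uint8)
E
python3 - <<'E'
from h import *
import pickle;c=pickle.load(open("w1.pkl","rb"));hsv=cv2.cvtColor(c["im"],cv2.COLOR_BGR2HSV)
print("jar",unproj(c,(276.2,191.3),54), np.linalg.norm(np.diff(unproj(c,[(261,191.3),(291.4,191.3)],54),axis=0)))
A=[0,.8,-.8,1.57]
m=blobat(cv2.inRange(hsv,(18,120,80),(32,255,255)),(165,180));print("yel",fitbox(c,m,(31,59,48),(525,128,A)))
m=blobat(cv2.inRange(hsv,(8,50,50),(28,255,255)),(363,170));print("pine",m.sum()/255,fitbox(c,m,(28,60,28),(541,-128,A)))
m=blobat(cv2.inRange(hsv,(0,0,0),(180,255,58)),(158,65));print("charger",m.sum()/255,fitbox(c,m,(41,50,50),(668,127,A)))
for z in (50,):
  q=unproj(c,[(132,68.8),(159.5,40.2),(180.8,64.8),(154.4,92.3)],z);print(q.round(0),q.mean(0),np.linalg.norm(q-np.roll(q,-1,0),axis=1))
E
```

```text
jar [[523.61348401  -9.75174905]] 38.41588929080618
yel (array([526.388, 129.933,   3.448]), np.float64(0.656))
pine 1057.0 (array([ 5.43785e+02, -1.29548e+02, -3.48000e-01]), np.float64(0.943))
charger 182865.0 (array([711.691, 272.132,   1.875]), np.float64(0.019))
[[669. 158.]
 [699. 124.]
 [673. 102.]
 [643. 135.]] [671.37479849 129.47122208] [45.41972304 33.96982654 44.52337692 34.79221477]
```

```bash
python3 -c "
from h import *
move(0,[532,50,180],1.72)"
```

```text
dp [-26.1 -33.   69.5] rot [-0.000e+00  1.000e-03 -1.722e+00]
```

```bash
D='[-0.026,-0.033,0.07]'; python3 -m pendant '{"dp":[[-0.026,-0.033,0.07],[-0.026,-0.033,0.07],[-0.026,-0.033,0.07],[-0.026,-0.033,0.07],[-0.026,-0.033,0.07],[-0.026,-0.033,0.07],[-0.026,-0.033,0.07],[-0.026,-0.033,0.07]],"rotation":[[0,0,-1.72],[0,0,-1.72],[0,0,-1.72],[0,0,-1.72],[0,0,-1.72],[0,0,-1.72],[0,0,-1.72],[0,0,-1.72]]}'; python3 -m pendant '{"dp":[[0,0,0],[0,0,0],[0,0,0],[0,0,0]],"rotation":[[0,0,-0.23],[0,0,-0.23],[0,0,-0.23],[0,0,-0.23]]}'
python3 - <<'E'
from h import *
c=cam("wrist");import pickle;pickle.dump(c,open("w2.pkl","wb"))
cv2.imwrite("pics/w2.png",cv2.resize(c["im"],(800,600),interpolation=cv2.INTER_CUBIC))
E
```

```text
time: 2.88
tool_pos: [532.3, 49.9, 179.9]
tcp_rot: [3.141, 0.0, 1.504]
contact_force: [-0.9, 0.1, -0.1]
grip_width: 91.6
finger_force: 0.0
time: 3.38
tool_pos: [532.6, 50.7, 179.7]
tcp_rot: [3.141, 0.0, 1.728]
contact_force: [-0.2, -0.2, 0.5]
grip_width: 91.9
finger_force: 0.0
```

View pics/w2.png

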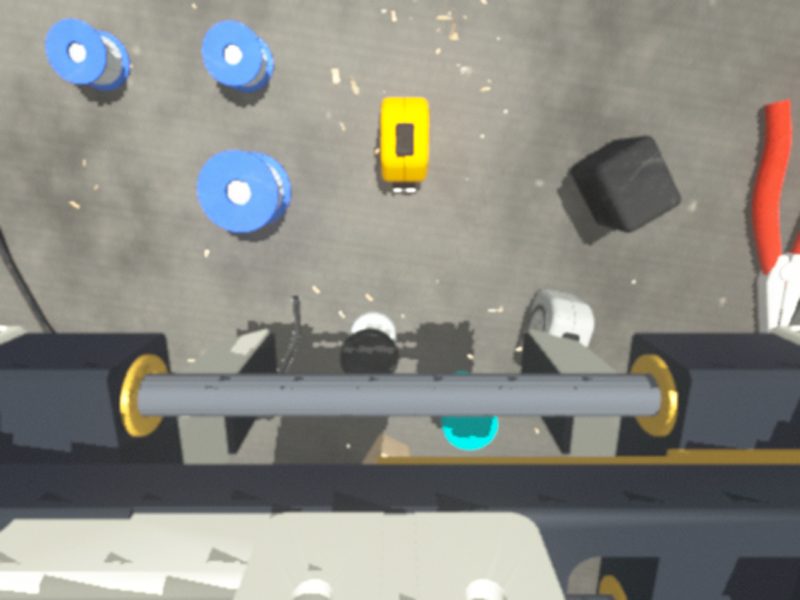

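Yellow's body spans (382..429, 97..183) in the 800 view, square to the tool, with the hook at row 190. The large spool's flange centre is (238,191). The charger top is around (640,183) and the jar is partly hidden.

```bash
python3 - <<'E'
from h import *
import pickle;c=pickle.load(open("w2.pkl","rb"))
k=1/1.5625
for z in(20,40):
  q=unproj(c,np.array([(382,140),(429,140),(405,97),(405,183)])*k-.2,z);print("yel",q.round(1).tolist(),q[:2].mean(0),q[2:].mean(0),np.linalg.norm(q[0]-q[1]),np.linalg.norm(q[2]-q[3]))
print("spool",unproj(c,np.array((238.5,191))*k,38), blobs(c,(105,120,80),(120,255,255),38))
print("charger",unproj(c,np.array((645,180))*k,50))
move(0,[527,129,120],1.728)
E
```

```text
yel [[508.9, 133.7], [539.8, 138.5], [519.8, 162.3], [528.5, 108.5]] [524.35828678 136.08951889] [524.13077987 135.41425573] 31.2339693206654 54.474061459556964
yel [[509.8, 132.7], [538.7, 137.3], [520.0, 159.6], [528.1, 109.2]] [524.24485014 134.99898463] [524.03168148 134.36627882] 29.26549956410964 51.04092296220468
spool [[423.12749174  87.25766945]] [([162.0, 120.0], [426.5, 87.0], [58.9, 50.4], 9.0), ([155.0, 40.0], [416.7, 165.5], [33.8, 41.7], 53.4), ([55.0, 35.0], [328.6, 153.4], [34.8, 48.2], 87.3)]
charger [[673.65457036 134.10873684]]
dp [78.1  6.7 59.7] rot [0. 0. 0.]
```

```bash
python3 -c "
from h import *
move(0,[524.5,133.5,12],1.728)"
```

```text
dp [ 82.9   4.9 167.7] rot [0. 0. 0.]
```

```bash
python3 -m pendant '{"dp":[[0.083,0.005,0.06],[0.083,0.005,0.06],[0.083,0.005,0.09],[0.083,0.005,0.13],[0.083,0.005,0.168],[0.083,0.005,0.168],[0.083,0.005,0.168]],"rotation":[[0,0,0],[0,0,0],[0,0,0],[0,0,0],[0,0,0],[0,0,0],[0,0,0]]}'; python3 -m pendant '{"dp":[[0,0,0],[0,0,0],[0,0,0],[0,0,0],[0,0,0],[0,0,0],[0,0,0],[0,0,0]],"rotation":[[0,0,0],[0,0,0],[0,0,0],[0,0,0],[0,0,0],[0,0,0],[0,0,0],[0,0,0]]}' 0.02
```

```text
time: 4.3
tool_pos: [525.5, 134.2, 12.7]
tcp_rot: [3.14, 0.0, 1.729]
contact_force: [0.1, -1.4, 0.3]
grip_width: 91.7
finger_force: 0.0
time: 5.3
tool_pos: [524.3, 134.1, 11.4]
tcp_rot: [-3.141, 0.0, 1.73]
contact_force: [-0.2, 0.7, -0.0]
grip_width: 29.8
finger_force: 30.0
```

```bash
python3 -m pendant '{"dp":[[0,0,-0.06],[0,0,-0.12],[0.05,0.01,-0.15],[0.1,0.01,-0.15],[0.1,0.01,-0.15],[0.1,0.01,-0.15]],"rotation":[[0,0,0],[0,0,0],[0,0,0],[0,0,0],[0,0,0],[0,0,0]]}'
python3 - <<'E'
from h import *
c=cam("wrist");import pickle;pickle.dump(c,open("w3.pkl","wb"))
cv2.imwrite("pics/w3.png",cv2.resize(c["im"],(800,600),interpolation=cv2.INTER_CUBIC))
for b in blobs(c,(0,150,60),(6,255,255),13,300):print(b)
E
```

```text
time: 6.05
tool_pos: [518.2, 234.2, 160.9]
tcp_rot: [-3.14, 0.001, 1.731]
contact_force: [-0.3, -0.7, -1.6]
grip_width: 30.0
finger_force: 30.0
([460.0, 281.0], [780.6, 140.5], [19.1, 42.0], 14.3)
([255.0, 107.0], [508.7, 296.8], [188.2, 113.1], 9.8)
```

View pics/w3.png

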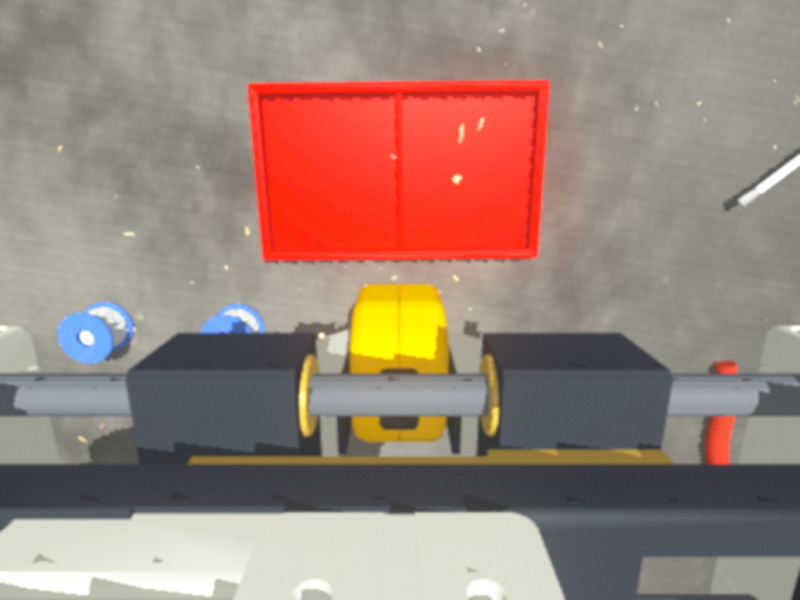

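The red tray is at (508.2,296.8), yaw 9.8°, and both cameras agree. The yellow tape is held squarely. It goes in the far compartment, centred at (552.5,304.5).

```bash
python3 -c "
from h import *
move(0,[552.5,304.5,16.5],1.742)"
```

```text
dp [ 64.7  45.  144.3] rot [-0.001  0.001 -0.013]
```

```bash
python3 -m pendant '{"dp":[[0.065,0.045,0.03],[0.065,0.045,0.06],[0.065,0.045,0.1],[0.065,0.045,0.13],[0.065,0.045,0.144],[0.065,0.045,0.144],[0.065,0.045,0.144]],"rotation":[[0,0,0],[0,0,0],[0,0,0],[0,0,0],[0,0,0],[0,0,0],[0,0,0]]}'
```

```text
time: 6.98
tool_pos: [553.6, 305.5, 18.4]
tcp_rot: [3.14, -0.0, 1.729]
contact_force: [-0.5, -0.0, -1.8]
grip_width: 29.6
finger_force: 30.0
```

```bash
python3 -m pendant '{"dp":[[-0.0005,0,0.001],[-0.0005,0,0.001],[-0.0005,0,0.001]],"rotation":[[0,0,0],[0,0,0],[0,0,0]]}'; python3 -m pendant '{"dp":[[0,0,0],[0,0,0],[0,0,0],[0,0,0],[0,0,-0.05],[0,0,-0.1],[0,0,-0.1],[0,0,-0.1]],"rotation":[[0,0,0],[0,0,0],[0,0,0],[0,0,0],[0,0,0],[0,0,0],[0,0,0],[0,0,0]]}' 0.055;  python3 -c "
from h import *
move(0,[543.8,-129.5,150],1.22)"
```

```text
time: 7.35
tool_pos: [552.9, 305.3, 16.7]
tcp_rot: [3.141, 0.0, 1.73]
contact_force: [0.7, 0.2, -2.6]
grip_width: 29.9
finger_force: 30.0
time: 8.35
tool_pos: [552.4, 305.1, 116.1]
tcp_rot: [-3.141, 0.0, 1.73]
contact_force: [-0.5, -0.1, -1.0]
grip_width: 55.4
finger_force: 0.0
dp [-427.8  -77.4  -33.8] rot [-0.001  0.     0.51 ]
```

```bash
python3 -c "
from h import *
move(0,[520,-195,180],1.22)"; python3 -m pendant '{"dp":[[-0.487,-0.111,-0.064],[-0.487,-0.111,-0.064],[-0.487,-0.111,-0.064],[-0.487,-0.111,-0.064],[-0.487,-0.111,-0.064],[-0.487,-0.111,-0.064],[-0.487,-0.111,-0.064],[-0.487,-0.111,-0.064]],"rotation":[[0,0,0.51],[0,0,0.51],[0,0,0.51],[0,0,0.51],[0,0,0.51],[0,0,0.51],[0,0,0.51],[0,0,0.51]]}' 0.0918;python3 -c "
from h import *
move(0,[520,-195,180],1.22)"
```

```text
dp [-488.7 -111.3  -63.7] rot [-0.001  0.     0.51 ]
time: 9.35
tool_pos: [519.4, -191.2, 178.6]
tcp_rot: [-3.139, -0.0, 1.22]
contact_force: [1.4, -0.3, -0.4]
grip_width: 91.2
finger_force: 0.0
dp [-3.4  1.9 -1.4] rot [-0.003 -0.    -0.   ]
```

```bash
python3 -m pendant '{"dp":[[0,0,0],[0,0,0]],"rotation":[[0,0,0],[0,0,0]]}'; python3 - <<'E'
from h import *
c=cam("wrist");import pickle;pickle.dump(c,open("w4.pkl","wb"))
cv2.imwrite("pics/w4.png",cv2.resize(c["im"],(800,600),interpolation=cv2.INTER_CUBIC))
hsv=cv2.cvtColor(c["im"],cv2.COLOR_BGR2HSV);u=proj(c,[543.8,-129.5,28])[0]
m=blobat(cv2.inRange(hsv,(8,50,50),(28,255,255)),u);print(u*1.5625,"pine",m.sum()/255,fitbox(c,m,(28,60,28),(543,-129,[-.35])))
E
```

```text
time: 9.6
tool_pos: [519.8, -189.0, 178.5]
tcp_rot: [-3.138, -0.001, 1.219]
contact_force: [-0.4, 0.7, 0.7]
grip_width: 92.1
finger_force: 0.0
[401.24741619 174.01615981] pine 189912.0 (array([566.039, -44.841,  -1.947]), np.float64(0.013))
```

View pics/w4.png

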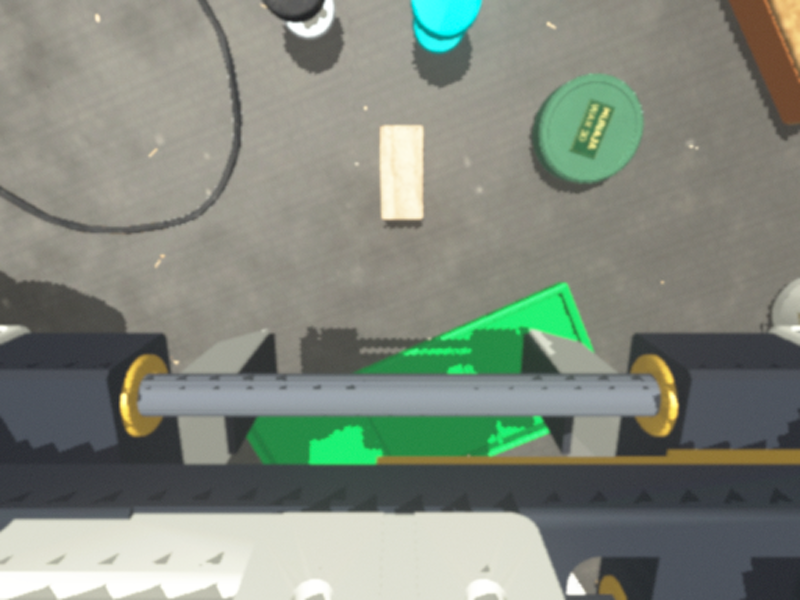

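The pine block is at (402,172), square to the tool and within 1 mm of the prediction.

```bash
python3 -c "
from h import *
import pickle;c=pickle.load(open('w4.pkl','rb'))
print(unproj(c,np.array((401.7,172.5))/1.5625-.2,28))
move(0,[543.9,-128.8,6],1.22)"
```

```text
[[ 544.28700714 -128.43692325]]
dp [ 64.    2.5 172.8] rot [-0.003 -0.001  0.   ]
```

```bash
python3 -m pendant '{"dp":[[0.064,0.002,0.06],[0.064,0.002,0.1],[0.064,0.002,0.14],[0.064,0.002,0.171],[0.064,0.002,0.171],[0.064,0.002,0.171]],"rotation":[[0,0,0],[0,0,0],[0,0,0],[0,0,0],[0,0,0],[0,0,0]]}'; python3 -m pendant '{"dp":[[0,0,0],[0,0,0],[0,0,0],[0,0,0],[0,0,0],[0,0,0],[0,0,0],[0,0,0]],"rotation":[[0,0,0],[0,0,0],[0,0,0],[0,0,0],[0,0,0],[0,0,0],[0,0,0],[0,0,0]]}' 0.02;python3 -m pendant '{"dp":[[0,0,-0.06],[0,0,-0.12],[0,0,-0.12],[0,0,-0.12]],"rotation":[[0,0,0],[0,0,0],[0,0,0],[0,0,0]]}';  python3 -c "
from h import *
move(0,[463.9,289.1,110],1.742)"
```

```text
time: 10.4
tool_pos: [545.1, -129.5, 10.0]
tcp_rot: [3.14, 0.0, 1.221]
contact_force: [0.1, -0.4, 0.9]
grip_width: 92.0
finger_force: 0.0
time: 11.4
tool_pos: [544.4, -130.2, 9.0]
tcp_rot: [-3.142, 0.0, 1.22]
contact_force: [-0.4, 0.2, -0.1]
grip_width: 27.6
finger_force: 30.0
time: 11.9
tool_pos: [544.0, -130.0, 128.6]
tcp_rot: [-3.141, 0.0, 1.22]
contact_force: [-0.2, -0.3, -0.8]
grip_width: 27.5
finger_force: 30.0
dp [ 366.  -219.3   18.7] rot [-0.001 -0.    -0.522]
```

```bash
python3 -m pendant '{"dp":[[0.366,-0.219,0.01],[0.366,-0.219,0.01],[0.366,-0.219,0.01],[0.366,-0.219,0.01],[0.366,-0.219,0.01],[0.366,-0.219,0.01],[0.366,-0.219,0.01],[0.366,-0.219,0.01]],"rotation":[[0,0,-0.522],[0,0,-0.522],[0,0,-0.522],[0,0,-0.522],[0,0,-0.522],[0,0,-0.522],[0,0,-0.522],[0,0,-0.522]]}'; python3 -m pendant '{"dp":[[0,0,0],[0,0,0]],"rotation":[[0,0,0],[0,0,0]]}';python3 -c "
from h import *
move(0,[463.6,287.7,13.3],1.742)"
```

```text
time: 12.9
tool_pos: [462.3, 291.4, 116.7]
tcp_rot: [-3.138, 0.001, 1.747]
contact_force: [0.1, -0.2, -0.4]
grip_width: 27.9
finger_force: 30.0
time: 13.15
tool_pos: [464.7, 287.4, 118.3]
tcp_rot: [-3.14, 0.001, 1.74]
contact_force: [-0.7, 0.4, 0.5]
grip_width: 28.2
finger_force: 30.0
dp [  0.5  -0.9 105. ] rot [-0.001  0.001 -0.002]
```

```bash
python3 -m pendant '{"dp":[[0,-0.001,0.05],[0,-0.001,0.09],[0,-0.001,0.1],[0,-0.001,0.105],[0,-0.001,0.105],[0,-0.001,0.105]],"rotation":[[0,0,0],[0,0,0],[0,0,0],[0,0,0],[0,0,0],[0,0,0]]}'
```

```text
time: 13.9
tool_pos: [464.5, 288.9, 15.3]
tcp_rot: [3.139, -0.001, 1.742]
contact_force: [0.2, -0.3, -0.2]
grip_width: 27.8
finger_force: 30.0
```

```bash
python3 -m pendant '{"dp":[[0,0,0.0017],[0,0,0.0017],[0,0,0.0017]],"rotation":[[0,0,0],[0,0,0],[0,0,0]]}';python3 -m pendant '{"dp":[[0,0,0],[0,0,0],[0,0,0],[0,0,-0.05],[0,0,-0.1],[-0.05,0.03,-0.15],[-0.075,0.032,-0.15],[-0.075,0.032,-0.15]],"rotation":[[0,0,0],[0,0,0],[0,0,0],[0,0,0],[0,0,0],[0,0,0],[0,0,0],[0,0,0]]}' 0.048;python3 -m pendant '{"dp":[[0,0,0],[0,0,0]],"rotation":[[0,0,0],[0,0,0]]}' 0.0918
python3 - <<'E'
from h import *
c=cam("wrist");import pickle;pickle.dump(c,open("w5.pkl","wb"))
cv2.imwrite("pics/w5.png",cv2.resize(c["im"],(800,600),interpolation=cv2.INTER_CUBIC))
for b in blobs(c,(0,150,60),(6,255,255),13,300):print(b)
E
```

```text
time: 14.28
tool_pos: [464.2, 288.9, 13.0]
tcp_rot: [3.14, -0.0, 1.742]
contact_force: [-0.1, 0.0, 6.4]
grip_width: 27.7
finger_force: 30.0
time: 15.28
tool_pos: [509.2, 218.4, 163.2]
tcp_rot: [3.14, 0.0, 1.739]
contact_force: [-0.7, 0.2, 0.0]
grip_width: 48.3
finger_force: 0.0
time: 15.52
tool_pos: [507.1, 220.9, 161.6]
tcp_rot: [-3.14, 0.0, 1.743]
contact_force: [-0.3, -0.4, -0.4]
grip_width: 63.2
finger_force: 0.0
([269.0, 96.0], [508.6, 296.5], [188.2, 112.6], 9.7)
```

View pics/w5.png

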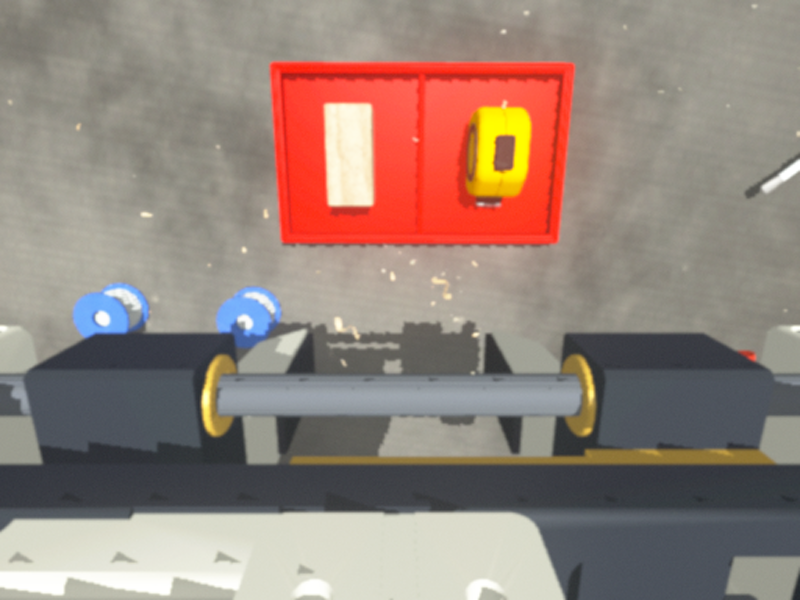

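Both red-kit items stand upright and roughly centred: pine block at (349,155), yellow tape at (498,152). Next is the spool at (422.5,87).

```bash
python3 -c "
from h import *
move(0,[422.5,87,100],1.742)
move(0,[422.5,87,10],1.742)"
```

```text
dp [-117.4 -106.4   61.8] rot [-0.001  0.     0.001]
dp [-117.4 -106.3  151.8] rot [-0.001  0.     0.001]
```

```bash
python3 -m pendant '{"dp":[[-0.117,-0.106,0.06],[-0.117,-0.106,0.06],[-0.117,-0.106,0.06],[-0.117,-0.106,0.09],[-0.117,-0.106,0.12],[-0.117,-0.106,0.151],[-0.117,-0.106,0.151],[-0.117,-0.106,0.151]],"rotation":[[0,0,0],[0,0,0],[0,0,0],[0,0,0],[0,0,0],[0,0,0],[0,0,0],[0,0,0]]}';python3 -m pendant '{"dp":[[0,0,0],[0,0,0],[0,0,0],[0,0,0],[0,0,0],[0,0,0]],"rotation":[[0,0,0],[0,0,0],[0,0,0],[0,0,0],[0,0,0],[0,0,0]]}' 0.04;python3 -m pendant '{"dp":[[0,0,-0.06],[0,0,-0.12],[0,0,-0.12],[0,0,-0.12]],"rotation":[[0,0,0],[0,0,0],[0,0,0],[0,0,0]]}';  python3 -c "
from h import *
move(0,[406.6,-318.3,110],1.57)"
```

```text
time: 16.58
tool_pos: [423.8, 87.2, 12.0]
tcp_rot: [3.141, 0.0, 1.742]
contact_force: [0.5, 0.6, 0.2]
grip_width: 92.0
finger_force: 0.0
time: 17.32
tool_pos: [422.7, 86.8, 11.3]
tcp_rot: [-3.14, -0.0, 1.742]
contact_force: [-3.8, -1.2, 5.3]
grip_width: 51.4
finger_force: 30.0
time: 17.82
tool_pos: [422.8, 86.8, 130.6]
tcp_rot: [-3.141, -0.0, 1.742]
contact_force: [-0.7, -0.6, -2.7]
grip_width: 50.9
finger_force: 30.0
dp [-396.4  -84.9   20.6] rot [-0.001  0.     0.172]
```

```bash
python3 -c "
from h import *
move(0,[500,-390,180],1.66)"
```

```text
dp [-483.    -5.1  -49.4] rot [-0.001 -0.     0.082]
```

```bash
python3 -m pendant '{"dp":[[-0.483,-0.005,-0.05],[-0.483,-0.005,-0.05],[-0.483,-0.005,-0.05],[-0.483,-0.005,-0.05],[-0.483,-0.005,-0.05],[-0.483,-0.005,-0.05],[-0.483,-0.005,-0.05],[-0.483,-0.005,-0.05]],"rotation":[[0,0,0.082],[0,0,0.082],[0,0,0.082],[0,0,0.082],[0,0,0.082],[0,0,0.082],[0,0,0.082],[0,0,0.082]]}';python3 -m pendant '{"dp":[[0,0,0],[0,0,0],[0,0,0]],"rotation":[[0,0,0],[0,0,0],[0,0,0]]}'
python3 - <<'E'
from h import *
c=cam("wrist");import pickle;pickle.dump(c,open("w6.pkl","wb"))
cv2.imwrite("pics/w6.png",cv2.resize(c["im"],(800,600),interpolation=cv2.INTER_CUBIC))
for b in blobs(c,(55,120,60),(75,255,255),13,300):print(b)
E
```

```text
time: 18.82
tool_pos: [499.8, -392.0, 178.1]
tcp_rot: [-3.139, -0.003, 1.658]
contact_force: [0.2, -0.3, -2.6]
grip_width: 51.0
finger_force: 30.0
time: 19.2
tool_pos: [500.5, -388.5, 180.3]
tcp_rot: [-3.14, -0.002, 1.661]
contact_force: [-0.0, -0.5, -2.6]
grip_width: 51.5
finger_force: 30.0
([258.0, 95.0], [497.3, -311.8], [278.3, 112.0], 5.2)
```

View pics/w6.png

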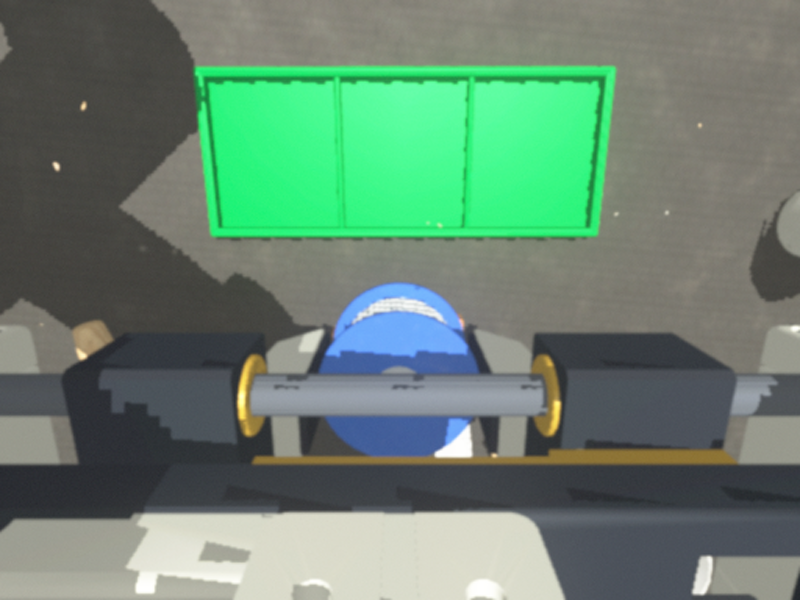

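The green tray is at (497,-311.3), yaw 5.2°. Compartment centres are (407.4,-319.5), (497,-311.3) and (586.6,-303.1). The spool is held upright and centred.

```bash
python3 -c "
from h import *
import pickle;c=pickle.load(open('w6.pkl','rb'))
# spool top centre row estimate: flange ellipse centre / hole
print(unproj(c,np.array((400,372))/1.5625,180.3-11.3+38))
move(0,[407.4,-319.5,17],1.66)"
```

```text
[[ 501.12814369 -381.9687832 ]]
dp [ 77.  -86.5 163.9] rot [-0.001 -0.001  0.001]
```

```bash
python3 -m pendant '{"dp":[[0.075,-0.0865,0.03],[0.075,-0.0865,0.06],[0.075,-0.0865,0.1],[0.075,-0.0865,0.14],[0.075,-0.0865,0.16],[0.075,-0.0865,0.163],[0.075,-0.0865,0.163],[0.075,-0.0865,0.163]],"rotation":[[0,0,0],[0,0,0],[0,0,0],[0,0,0],[0,0,0],[0,0,0],[0,0,0],[0,0,0]]}'
```

```text
time: 20.25
tool_pos: [408.5, -323.4, 19.5]
tcp_rot: [3.14, 0.002, 1.66]
contact_force: [0.7, -0.5, -1.7]
grip_width: 50.9
finger_force: 30.0
```

```bash
python3 -m pendant '{"dp":[[0.0015,-0.0005,0.0035],[0.0015,-0.0005,0.0035],[0.0015,-0.0005,0.0035]],"rotation":[[0,0,0],[0,0,0],[0,0,0]]}'
```

```text
time: 20.62
tool_pos: [407.7, -321.9, 15.5]
tcp_rot: [3.141, 0.001, 1.66]
contact_force: [0.6, -0.0, 3.5]
grip_width: 50.9
finger_force: 30.0
```

```bash
python3 -m pendant '{"dp":[[0,0,0],[0,0,0],[0,0,0],[0,0,-0.05],[0,0,-0.1],[0,0,-0.15],[0,0,-0.15]],"rotation":[[0,0,0],[0,0,0],[0,0,0],[0,0,0],[0,0,0],[0,0,0],[0,0,0]]}' 0.068;  python3 -c "
from h import *
move(0,[529,-85,185],1.66)"
```

```text
time: 21.5
tool_pos: [408.8, -323.1, 168.7]
tcp_rot: [3.136, 0.007, 1.66]
contact_force: [0.1, 0.6, -0.8]
grip_width: 68.0
finger_force: 0.0
dp [226.3 141.  -17. ] rot [ 0.005  0.007 -0.   ]
```

```bash
python3 -m pendant '{"dp":[[0.226,0.141,-0.017],[0.226,0.141,-0.017],[0.226,0.141,-0.017],[0.226,0.141,-0.017],[0.226,0.141,-0.017],[0.226,0.141,-0.017],[0.226,0.141,-0.017]],"rotation":[[0,0,0],[0,0,0],[0,0,0],[0,0,0],[0,0,0],[0,0,0],[0,0,0]]}' 0.0918
python3 - <<'E'
from h import *
c=cam("wrist");import pickle;pickle.dump(c,open("w7.pkl","wb"))
cv2.imwrite("pics/w7.png",cv2.resize(c["im"],(800,600),interpolation=cv2.INTER_CUBIC))
u=proj(c,[523.6,-9.8,54])[0];print(u*1.5625)
m=cv2.inRange(cv2.cvtColor(c["im"],cv2.COLOR_BGR2HSV),(0,0,0),(180,255,70));m=cv2.morphologyEx(m,cv2.MORPH_OPEN,np.ones((9,9)))
k=[x for x in cv2.findContours(blobat(m,u),cv2.RETR_EXTERNAL,cv2.CHAIN_APPROX_NONE)[0]][0]
e=cv2.minEnclosingCircle(k);print(e,np.array(e[0])*1.5625,unproj(c,e[0],54),20*c["f"]/(c["T"][2,3]-54))
move(0,[523.6,-9.8,28],1.66)
E
```

```text
time: 22.38
tool_pos: [526.8, -85.1, 181.2]
tcp_rot: [-3.14, 0.0, 1.659]
contact_force: [0.0, -0.3, -0.5]
grip_width: 91.9
finger_force: 0.0
[403.33363615 154.8217242 ]
((372.0, 307.0), 9.999999747378752e-05) [581.25   479.6875] [[ 673.3923882 -225.2358787]] 20.444559152797023
dp [ 75.6   3.5 153.3] rot [-0.001  0.    -0.002]
```

View pics/w7.png

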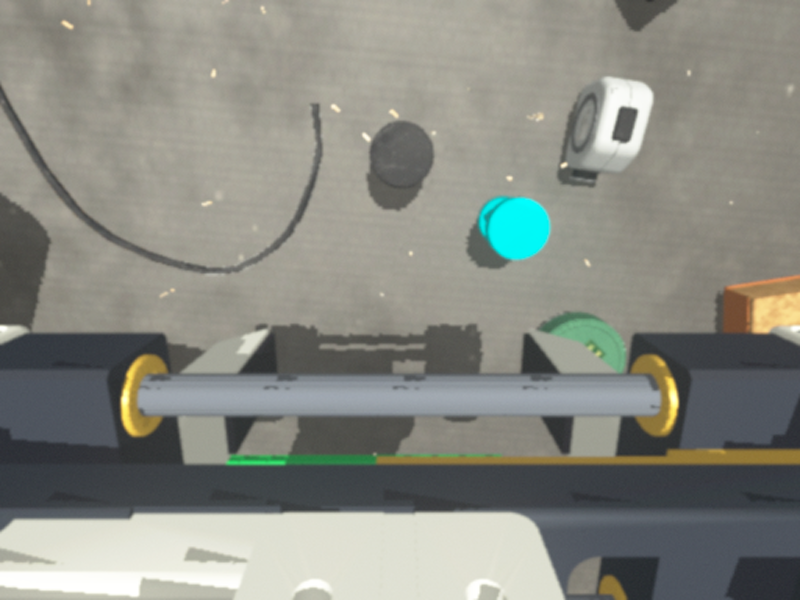

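The jar cap is at (402,154), as predicted. The turquoise look-alike is close at (516,228), so I'll descend with the fingers open only 62 mm.

```bash
python3 -m pendant '{"dp":[[0.075,0.003,0.03],[0.075,0.003,0.06],[0.075,0.003,0.08],[0.075,0.003,0.12],[0.075,0.003,0.153],[0.075,0.003,0.153],[0.075,0.003,0.153],[0.075,0.003,0.153]],"rotation":[[0,0,0],[0,0,0],[0,0,0],[0,0,0],[0,0,0],[0,0,0],[0,0,0],[0,0,0]]}' 0.062; python3 -c "
from h import *
move(0,[523.6,-9.8,28],1.66)"
```

```text
time: 23.42
tool_pos: [524.9, -9.5, 30.4]
tcp_rot: [3.139, 0.001, 1.659]
contact_force: [-0.6, -0.2, -0.2]
grip_width: 61.8
finger_force: 0.0
dp [-0.2 -1.4  2.4] rot [ 0.003  0.001 -0.001]
```

```bash
python3 -m pendant '{"dp":[[0,-0.001,0.001],[0,-0.001,0.001],[0,-0.001,0.001],[0,-0.001,0.001],[0,-0.001,0.001]],"rotation":[[0,0,0],[0,0,0],[0,0,0],[0,0,0],[0,0,0]]}' 0.03;python3 -m pendant '{"dp":[[0,0,-0.04],[0,0,-0.09],[0,0,-0.12],[0,0,-0.12],[0,0,-0.12]],"rotation":[[0,0,0],[0,0,0],[0,0,0],[0,0,0],[0,0,0]]}';  python3 -c "
from h import *
move(0,[497,-311.3,140],1.66)"
```

```text
time: 24.05
tool_pos: [523.0, -9.0, 28.0]
tcp_rot: [3.141, 0.0, 1.66]
contact_force: [-0.9, -0.0, 3.1]
grip_width: 37.2
finger_force: 30.0
time: 24.68
tool_pos: [522.1, -8.9, 146.7]
tcp_rot: [-3.14, -0.0, 1.66]
contact_force: [-0.2, -0.2, -0.5]
grip_width: 37.1
finger_force: 30.0
dp [-299.   -51.9    6.7] rot [-0.002 -0.    -0.   ]
```

```bash
python3 -m pendant '{"dp":[[-0.299,-0.052,0],[-0.299,-0.052,0],[-0.299,-0.052,0],[-0.299,-0.052,0.02],[-0.299,-0.052,0.05],[-0.299,-0.052,0.08],[-0.299,-0.052,0.095],[-0.299,-0.052,0.1]],"rotation":[[0,0,0],[0,0,0],[0,0,0],[0,0,0],[0,0,0],[0,0,0],[0,0,0],[0,0,0]]}';python3 -m pendant '{"dp":[[0,0,0],[0,0,0]],"rotation":[[0,0,0],[0,0,0]]}'; python3 -c "
from h import *
move(0,[497,-312,33],1.66)"
```

```text
time: 25.68
tool_pos: [497.2, -310.3, 46.4]
tcp_rot: [-3.14, -0.002, 1.66]
contact_force: [0.5, 0.2, 0.3]
grip_width: 37.0
finger_force: 30.0
time: 25.92
tool_pos: [498.5, -311.3, 49.1]
tcp_rot: [3.14, 0.002, 1.661]
contact_force: [-0.9, -0.2, -0.7]
grip_width: 37.5
finger_force: 30.0
dp [-0.5 -1.6 16.1] rot [0.002 0.002 0.001]
```

```bash
python3 -m pendant '{"dp":[[0,-0.001,0.01],[0,-0.001,0.0145],[0,-0.001,0.0145],[0,-0.001,0.0145]],"rotation":[[0,0,0],[0,0,0],[0,0,0],[0,0,0]]}'; python3 -m pendant '{"dp":[[0,0,0.001],[0,0,0.001],[0,0,0.001]],"rotation":[[0,0,0],[0,0,0],[0,0,0]]}'
```

```text
time: 26.42
tool_pos: [496.8, -311.6, 33.4]
tcp_rot: [3.141, 0.0, 1.66]
contact_force: [-0.7, 0.7, -0.1]
grip_width: 36.9
finger_force: 30.0
time: 26.8
tool_pos: [496.7, -311.6, 32.4]
tcp_rot: [3.141, 0.0, 1.66]
contact_force: [-0.5, -0.7, 0.4]
grip_width: 36.8
finger_force: 30.0
```

```bash
python3 -m pendant '{"dp":[[0,0,0.001],[0,0,0.001],[0,0,0.001]],"rotation":[[0,0,0],[0,0,0],[0,0,0]]}'
```

```text
time: 27.18
tool_pos: [496.8, -311.8, 32.0]
tcp_rot: [3.141, 0.001, 1.66]
contact_force: [-1.9, 0.6, 4.9]
grip_width: 37.0
finger_force: 30.0
```

```bash
python3 -m pendant '{"dp":[[0,0,0],[0,0,0],[0,0,0],[0,0,-0.05],[0,0,-0.1],[0,0,-0.13],[0,0,-0.13]],"rotation":[[0,0,0],[0,0,0],[0,0,0],[0,0,0],[0,0,0],[0,0,0],[0,0,0]]}' 0.06;  python3 -c "
from h import *
move(0,[715,80,180],2.29)"
```

```text
time: 28.05
tool_pos: [497.8, -312.3, 164.0]
tcp_rot: [3.138, 0.004, 1.66]
contact_force: [-1.1, -0.3, 0.1]
grip_width: 60.3
finger_force: 0.0
dp [371.4 251.3 -16.5] rot [ 0.003  0.005 -0.63 ]
```

```bash
python3 -m pendant '{"dp":[[0.371,0.251,-0.02],[0.371,0.251,-0.02],[0.371,0.251,-0.02],[0.371,0.251,-0.02],[0.371,0.251,-0.02],[0.371,0.251,-0.02],[0.371,0.251,-0.02],[0.371,0.251,-0.02]],"rotation":[[0,0,-0.63],[0,0,-0.63],[0,0,-0.63],[0,0,-0.63],[0,0,-0.63],[0,0,-0.63],[0,0,-0.63],[0,0,-0.63]]}' 0.0918;python3 -m pendant '{"dp":[[0,0,0],[0,0,0],[0,0,0]],"rotation":[[0,0,0],[0,0,0],[0,0,0]]}'
python3 - <<'E'
from h import *
c=cam("wrist");import pickle;pickle.dump(c,open("w8.pkl","wb"))
print(proj(c,[672,131,50])*1.5625)
cv2.imwrite("pics/w8.png",cv2.resize(cv2.convertScaleAbs(c["im"],alpha=1.6),(800,600),interpolation=cv2.INTER_CUBIC))
E
```

```text
time: 29.05
tool_pos: [713.9, 84.7, 178.6]
tcp_rot: [-3.14, -0.002, 2.295]
contact_force: [-0.4, -0.4, 0.1]
grip_width: 91.7
finger_force: 0.0
time: 29.42
tool_pos: [713.4, 78.5, 181.5]
tcp_rot: [-3.141, 0.0, 2.288]
contact_force: [0.3, -0.8, -0.1]
grip_width: 91.8
finger_force: 0.0
[[403.05415793 168.87321275]]
```

View pics/w8.png

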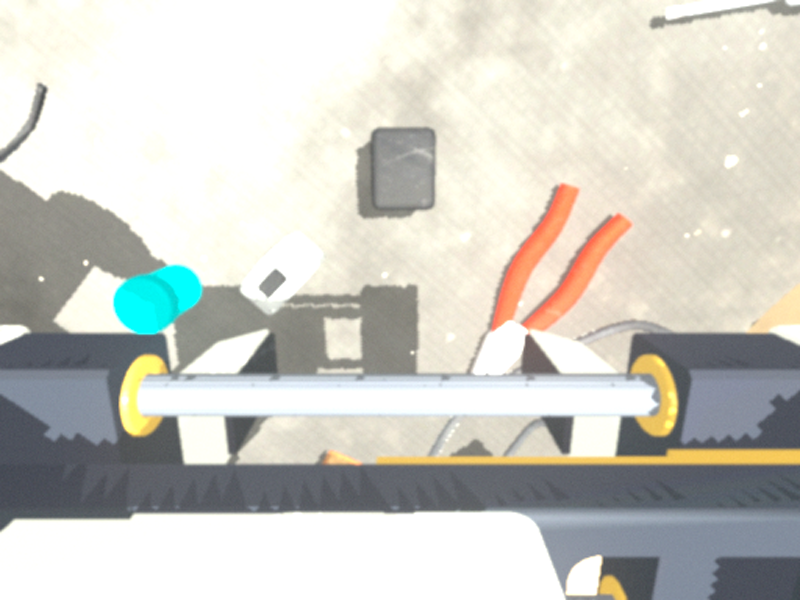

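The charger is at (404,168), square to the tool and where predicted. The plier handles near (560,190) stay clear with a 70 mm opening.

```bash
python3 -c "
from h import *
move(0,[672.3,131.3,14],2.29)"
```

```text
dp [ 66.7   3.5 167.6] rot [-0.     0.    -0.002]
```

```bash
python3 -m pendant '{"dp":[[0.067,0.003,0.03],[0.067,0.003,0.06],[0.067,0.003,0.09],[0.067,0.003,0.13],[0.067,0.003,0.165],[0.067,0.003,0.167],[0.067,0.003,0.167],[0.067,0.003,0.167]],"rotation":[[0,0,0],[0,0,0],[0,0,0],[0,0,0],[0,0,0],[0,0,0],[0,0,0],[0,0,0]]}' 0.07; python3 -m pendant '{"dp":[[0,0,0],[0,0,0],[0,0,0],[0,0,0],[0,0,0],[0,0,0]],"rotation":[[0,0,0],[0,0,0],[0,0,0],[0,0,0],[0,0,0],[0,0,0]]}' 0.03;python3 -m pendant '{"dp":[[0,0,-0.06],[0,0,-0.12],[0,0,-0.12],[0,0,-0.12],[0,0,-0.12]],"rotation":[[0,0,0],[0,0,0],[0,0,0],[0,0,0],[0,0,0]]}';  python3 -c "
from h import *
move(0,[586.6,-303.1,134],1.66)"
```

```text
time: 30.48
tool_pos: [673.2, 132.6, 16.6]
tcp_rot: [3.139, 0.002, 2.29]
contact_force: [0.2, 0.4, -0.2]
grip_width: 70.1
finger_force: 0.0
time: 31.22
tool_pos: [671.7, 132.7, 14.5]
tcp_rot: [-3.141, -0.0, 2.29]
contact_force: [-1.8, 0.5, 2.1]
grip_width: 39.9
finger_force: 30.0
time: 31.85
tool_pos: [670.7, 132.6, 131.8]
tcp_rot: [-3.138, -0.002, 2.29]
contact_force: [1.0, 0.0, -1.7]
grip_width: 40.0
finger_force: 30.0
dp [-272.5 -350.3   -1.7] rot [-0.004 -0.001  0.63 ]
```

```bash
python3 -m pendant '{"dp":[[-0.272,-0.35,0],[-0.272,-0.35,0],[-0.272,-0.35,0],[-0.272,-0.35,0],[-0.272,-0.35,0],[-0.272,-0.35,0],[-0.272,-0.35,0],[-0.272,-0.35,0]],"rotation":[[0,0,0.63],[0,0,0.63],[0,0,0.63],[0,0,0.63],[0,0,0.63],[0,0,0.63],[0,0,0.63],[0,0,0.63]]}'; python3 -m pendant '{"dp":[[0,0,0],[0,0,0],[0,0,0]],"rotation":[[0,0,0],[0,0,0],[0,0,0]]}'; python3 -c "
from h import *
move(0,[586.6,-301.6,19],1.66)"
```

```text
time: 32.85
tool_pos: [585.5, -306.8, 132.2]
tcp_rot: [-3.139, -0.001, 1.654]
contact_force: [-0.3, -0.0, -0.5]
grip_width: 39.8
finger_force: 30.0
time: 33.22
tool_pos: [588.2, -300.8, 134.3]
tcp_rot: [-3.141, -0.0, 1.662]
contact_force: [-0.3, 0.5, -0.3]
grip_width: 39.9
finger_force: 30.0
dp [ -0.7  -1.6 115.3] rot [-0.    -0.     0.002]
```

```bash
python3 -m pendant '{"dp":[[-0.001,-0.002,0.05],[-0.001,-0.002,0.09],[-0.001,-0.002,0.108],[-0.001,-0.002,0.114],[-0.001,-0.002,0.114],[-0.001,-0.002,0.114],[-0.001,-0.002,0.115]],"rotation":[[0,0,0],[0,0,0],[0,0,0],[0,0,0],[0,0,0],[0,0,0],[0,0,0]]}'; python3 -m pendant '{"dp":[[0,0,0.001],[0,0,0.001],[0,0,0.001]],"rotation":[[0,0,0],[0,0,0],[0,0,0]]}'
```

```text
time: 34.1
tool_pos: [586.3, -304.1, 20.6]
tcp_rot: [3.14, 0.001, 1.66]
contact_force: [0.6, -0.2, -1.0]
grip_width: 40.1
finger_force: 30.0
time: 34.48
tool_pos: [585.7, -303.7, 18.4]
tcp_rot: [-3.142, 0.0, 1.66]
contact_force: [-0.6, 0.7, -0.3]
grip_width: 39.8
finger_force: 30.0
```

```bash
python3 -m pendant '{"dp":[[0.002,0.001,-0.001],[0.002,0.001,-0.001],[0.002,0.001,0.0005],[0.002,0.001,0.0008],[0.002,0.001,0.0008]],"rotation":[[0,0,0],[0,0,0],[0,0,0],[0,0,0],[0,0,0]]}'
```

```text
time: 35.1
tool_pos: [586.8, -301.6, 18.4]
tcp_rot: [3.141, 0.001, 1.66]
contact_force: [-1.6, 1.4, 5.8]
grip_width: 39.9
finger_force: 30.0
```

Contact with the tray floor. I'll release, lift, back off and check the green tray.

```bash
python3 -m pendant '{"dp":[[0,0,0],[0,0,0],[0,0,0],[0,0,-0.05],[0,0,-0.1],[0,0,-0.16],[-0.05,-0.05,-0.16],[-0.085,-0.085,-0.16]],"rotation":[[0,0,0],[0,0,0],[0,0,0],[0,0,0],[0,0,0],[0,0,0],[0,0,0],[0,0,0]]}' 0.06; python3 -m pendant '{"dp":[[0,0,0],[0,0,0],[0,0,0],[0,0,0]],"rotation":[[0,0,0],[0,0,0],[0,0,0],[0,0,0]]}'
python3 - <<'E'
from h import *
c=cam("wrist");import pickle;pickle.dump(c,open("w9.pkl","wb"))
im=cv2.resize(c["im"],(800,600),interpolation=cv2.INTER_CUBIC)
for n,(x,y),z in [("spool",(407.4,-319.5),42),("jar",(497,-311.3),58),("ch",(586.6,-303.1),54)]:
    u=proj(c,[x,y,z])[0]*1.5625;print(n,u.round(0));cv2.drawMarker(im,tuple(int(a) for a in u),(0,0,255),0,14,1)
cv2.imwrite("pics/w9.png",im)
t=cam("top");cv2.imwrite("pics/t9.png",cv2.resize(t["im"][100:300,100:440],(800,470),interpolation=cv2.INTER_CUBIC))
E
```

```text
time: 36.1
tool_pos: [509.0, -394.6, 178.6]
tcp_rot: [3.14, 0.002, 1.662]
contact_force: [0.2, -0.1, 0.0]
grip_width: 60.0
finger_force: 0.0
time: 36.6
tool_pos: [510.3, -392.7, 177.4]
tcp_rot: [-3.142, -0.0, 1.662]
contact_force: [-0.2, -0.1, -0.7]
grip_width: 60.1
finger_force: 0.0
spool [242. 144.]
jar [387. 142.]
ch [540. 142.]
```

View pics/w9.png

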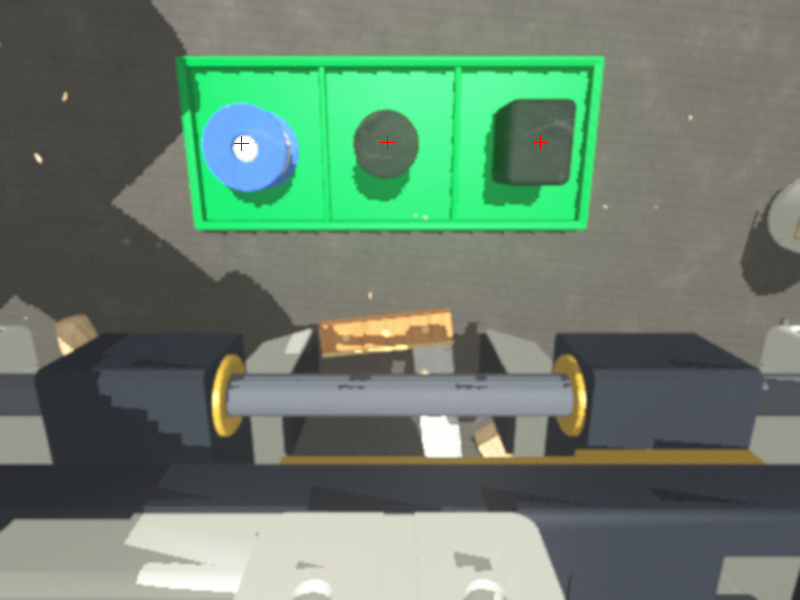

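View pics/t9.png

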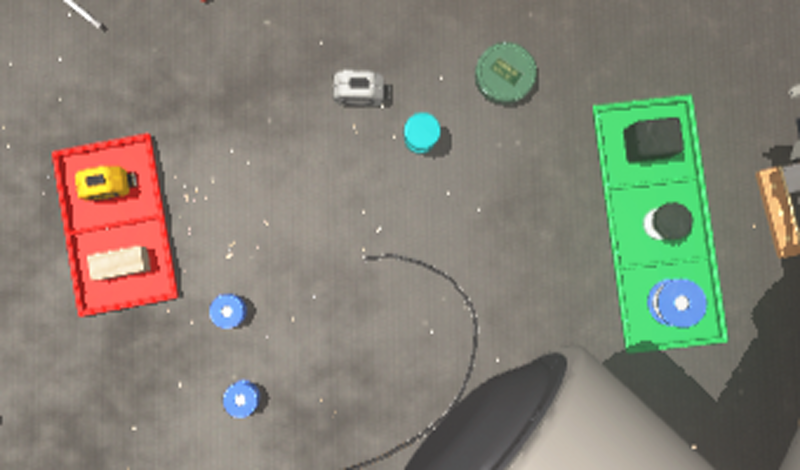

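All five items stand upright and within about 3 mm of their compartment centres. The spool, jar and charger centres are at (246,148), (387,144) and (540,142), against the red marks. The grey tape and the tin have not moved, and the gripper is clear.

```bash
python3 -c "
from plant import workorder
print(workorder.close_job())"
```

```text
the job is handed in; nothing more can be done
None
```

Both kits are made up and the job is handed in: the red tray (yellow tape, pine block) was completed first, then the green tray (spool, jar, charger), each thing upright and within about 3 mm of its compartment's middle, at about 37 s, with the grey tape and tin left alone.

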